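# Clip the silver microphone into the desk cradle

### The job

Take the silver pencil microphone from its rest and press it straight down past the sprung orange jaw of the desk cradle until it sits fully home in both forks, level, roughly centred and with the jaw closed over it again; either end may face either way. Leave the black microphone lying in its rest.

Things in the scene. Friction and masses are not known exactly. Their poses are not given: they have to be found in the camera images.
- silver_mic_center (a point): Centre of the silver pencil microphone, a rod 22 mm thick, 170 mm long, 0.1-0.2 kg, dark grille at one end; x along the rod (may be rolled about x). It starts level, axis 45 mm above the table, on a fixed rest: plate 130 x 50 mm, 8 mm high, and two 42 mm high black saddles, 40-60 mm either side of the centre. Between them 80 mm of rod are free for the fingers, down to the plate.
- black_mic_center (a point): Centre of the black pencil microphone: same size and same kind of rest as the silver one, x along the rod. A bystander, to be left where it lies.
- cradle_seat (a point): Centre of the silver rod when fully home: 60 mm above the table, x along the rod, y level to the jaw's side, z up. Fixed. Two forks, 16 mm long, at x = +-46 mm; the 76 mm between them are free for fingers down to 38 mm over the table. At -y rigid cheeks 12.5 mm from the axis, flared, tops 31 mm above this point. At +y the jaw's noses 14 mm above it, 4 mm from the axis; lead-in tops 37 mm above.
- jaw (a joint): Orange sprung jaw on the cradle, rad: 0 closed, about 0.14 as the rod passes, max 0.5. Hinge along the cradle's x, low at +y; a spring shuts it. One jaw carries both noses. A level rod lowered straight over the seat meets the sloped lead-in with its axis 20-35 mm above the seat, pushes the jaw outwards (5-15 N down) and drops home.

How it is judged:
On the way:
1. the silver microphone, above the forks, pushes the jaw aside (value of joint jaw above 0.06 rad and horizontal distance between silver_mic_center and cradle_seat below 0.025 m and z of silver_mic_center in the frame of cradle_seat above 0.006 m).
At the end, for the whole second after the job is handed in: The silver microphone sits home in both forks: its centre within 20 mm horizontally and 6 mm in height of the seat point, its axis within 10 degrees of the seat's, the jaw closed over it (below 0.05 rad); the black microphone is within 20 mm of where it lay (horizontal distance between silver_mic_center and cradle_seat below 0.02 m and z of silver_mic_center in the frame of cradle_seat between -0.006 and 0.006 m and angle between the x axis of silver_mic_center and the x axis of cradle_seat, either way round below 0.17 rad and value of joint jaw below 0.05 rad and distance of black_mic_center from where it was at the start of the episode below 0.02 m); the robot touches nothing.
It fails at once if the black microphone is moved by more than 20 mm (distance of black_mic_center from where it was at the start of the episode above 0.02 m).
It also fails if it takes over 35 s, if anything falls off the work surface, if the arm or the gripper's body presses on something with over 40 N, if the wrist force passes 120 N, or if a joint passes its speed limit or range.

### The arm

A 6-joint arm with a two-finger parallel gripper is mounted at the origin on the work surface. World frame = base frame: x ahead of the robot, y to its left, z up, the work surface at z = 0. Lengths are in m, angles in rad, forces in N, time in s.
With the tool pointing down it reaches from about 0.375 to 0.9 m from the base axis. Payload 3.1 kg.
Tool frame: the origin (TCP) lies between the finger pads; the fingertips stand 19 mm ahead of it and the grasp point (between the pads) is the TCP (r.tip_extent is the distance from the TCP to the fingertips, in m); x points along the fingers, y is the direction in which the jaws open and shut, and the axes are right-handed (so a half turn about x gives the same grasp; the last joint's range is limited). The gripper opens to 87 mm and grips with 3 to 60 N. Pads are 19 mm wide; open, the fingers measure 117 mm over their backs; the gripper's body (75 mm by 190 mm) begins 51 mm behind the grasp point.
Start: joints at [-0.178, 0.527, 1.433, -0, 1.181, -0.178], TCP at [0.625, 0, 0.242] pointing down, gripper open.
Joint ranges: [-3.08, 3.08], [-0.75, 2.2], [0.22, 2.44], [-1.43, 4.57], [0, 2.65], [-2.85, 2.85]. Speed limits (rad/s): [2.79, 2.79, 3.14, 3.14, 3.14, 3.14].

### API

Orientations are given as a 3x3 rotation matrix whose columns are the frame's x, y, z axes.
In Python, from bench import r gives the robot as it stands.
- The arm moves only by the shell command python3 -m inch 'ROWS'. ROWS is JSON, a list of rows, each an object of numbers: "grip": the closure in counts, from 0 (fully open) to 255 (shut); "tx", "ty", "tz": the shift along the world's x, y, z in m; "ax", "ay", "az": the turn, a rotation vector about the world's x, y, z in degrees. A call has 1 to 10 rows; each row is the pose to reach, as a shift and turn from the pose commanded when the call began; what a row does not reach only later rows make up. A row lasts 1/10 s, in which the tool goes at most 50 mm and 8.59 degrees, less where a joint would pass 70% of its speed; a pose out of reach is approached as far as the arm can. A call with a gripper value outside its range is refused whole. The fingers move at their own pace and stop on an object; the grip force is fixed at half the most. Time passes only in rows, so rows that repeat a pose let the fingers close. It gives the time, the measured TCP pose, the force and the opening at its end, in the units of the state.
- r.state(): the state, without advancing time (a new reading comes with each control period).
- r.snapshot(name): name is "scene" or "side" or "wrist"; returns a dict with "frame" (420x560x3 uint8, red, green, blue), "fx", "fy", "cx", "cy" (pixels), "extrinsics" (4x4, takes a point from world to camera coordinates). Camera axes: x right, y down, z forward; pixel columns grow to the right and rows downward; lengths in m; the calibration is good to about 2 mm. A picture is of the moment at which its call begins. There is no depth.
- r.sign_off(): hands the job in, once; it reports no verdict.
The state is a dict: "clock": time; "joint_positions": joint angles; "joint_velocities": joint speeds; "joint_efforts": joint torques, N m; "eef_pos": TCP position; "tool_rot": TCP orientation; "force": force on the tool from outside, world axes, zero at the start; "wrist_torque": the same for the moment, N m; "grip_width": finger opening in m.
Only numpy, scipy, OpenCV 4.12 (cv2) and the standard library are available. Lean on these libraries where they do the work, as an engineer would, in place of code of your own. Each camera call takes 0.05 s, during which the arm holds its last target.

## Working session

There is one attempt and no reset: what is moved stays moved. The work goes in short steps, Python scripts to look and compute and a shell command to move; the robot and the scene stay as the last step left them, time stands still between calls to the robot, and variables do not carry over. Pictures are saved under pics/ and viewed, and the job is handed in when it is done.

```bash
ls; mkdir -p pics; python3 - <<'E'
from bench import r
import cv2,pickle
for n in ("scene","side","wrist"):
    s=r.snapshot(n); cv2.imwrite(f"pics/{n}0.png",s["frame"][:,:,::-1]); pickle.dump(s,open(f"pics/{n}0.pkl","wb"))
    print(n,s["fx"],s["cx"],s["cy"]); print(s["extrinsics"].round(3) if hasattr(s["extrinsics"],'round') else s["extrinsics"])
st=r.state(); print(st["clock"],st["eef_pos"],st["tool_rot"],st["grip_width"])
E
```

```text
pics
scene 380.115961611202 280.64766353601823 209.69977442279142
[[ 0.361  0.933  0.014 -0.206]
 [ 0.661 -0.245 -0.709 -0.273]
 [-0.658  0.265 -0.705  1.048]
 [ 0.     0.     0.     1.   ]]
side 521.2681282673457 282.09281882695075 213.0421666705854
[[-0.996 -0.085 -0.013  0.528]
 [-0.055  0.749 -0.66   0.076]
 [ 0.066 -0.657 -0.751  0.797]
 [ 0.     0.     0.     1.   ]]
wrist 352.2129455804676 278.8693171316438 209.09365225034003
[[ 1.     0.001 -0.002 -0.624]
 [ 0.001 -0.966  0.257 -0.033]
 [-0.002 -0.257 -0.966  0.391]
 [ 0.     0.     0.     1.   ]]
0.15 [6.24464778e-01 1.32367468e-04 2.40797573e-01] [[-1.65629189e-03  9.99998628e-01  1.76795961e-05]
 [ 2.86020561e-04  1.81533538e-05 -9.99999959e-01]
 [-9.99998587e-01 -1.65628677e-03 -2.86050236e-04]] 0.08666405053064745
```

View pics/scene0.png

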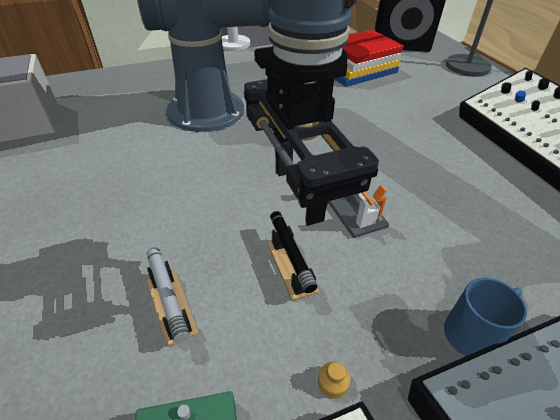

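View pics/side0.png

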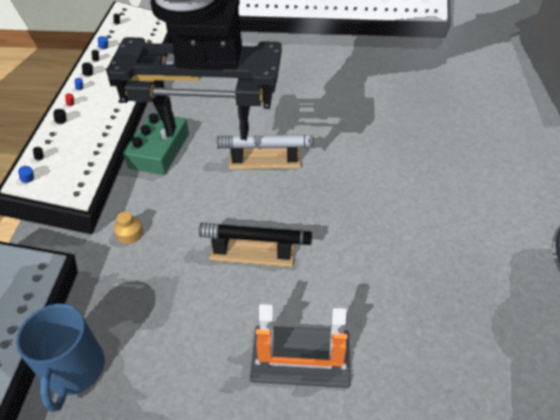

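View pics/wrist0.png

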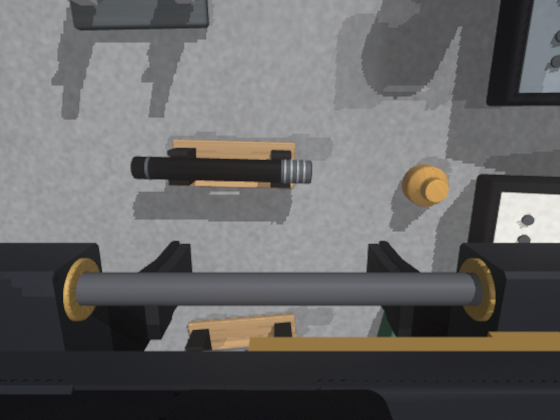

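The scene view shows the silver mic at about (167,295), the black one at (292,252) and the cradle at (370,205). In the side view the silver mic is at (265,141), the black one at (255,234), and the cradle runs from (265,315) to (340,320). I'll zoom in to get accurate points.

```bash
python3 - <<'E'
import cv2
a=cv2.imread("pics/scene0.png"); b=cv2.imread("pics/side0.png")
def z(im,x,y,w,h,k,n):
    cv2.imwrite(n,cv2.resize(im[y:y+h,x:x+w],None,fx=k,fy=k,interpolation=cv2.INTER_CUBIC))
z(a,120,235,100,120,5,"pics/za.png")
z(b,205,120,120,60,6,"pics/zb.png")
z(a,310,170,100,80,7,"pics/zc.png")
z(b,235,295,130,100,6,"pics/zd.png")
E
```

```text
(no output)
```

View pics/za.png

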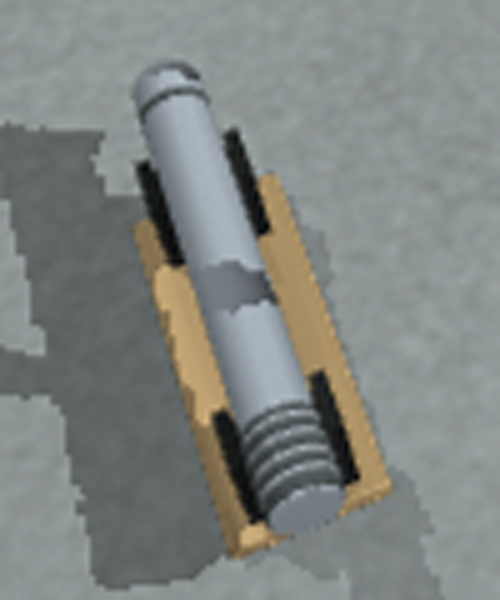

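View pics/zb.png

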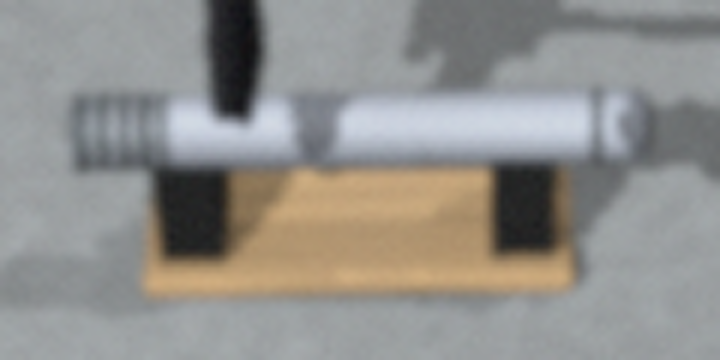

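View pics/zc.png

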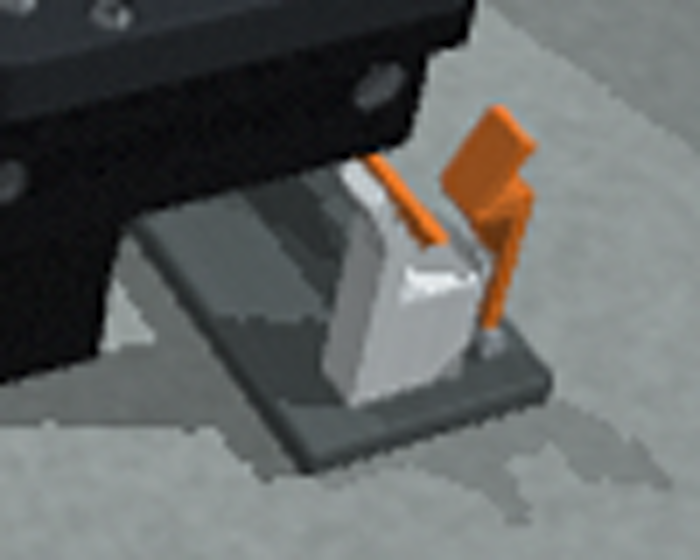

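View pics/zd.png

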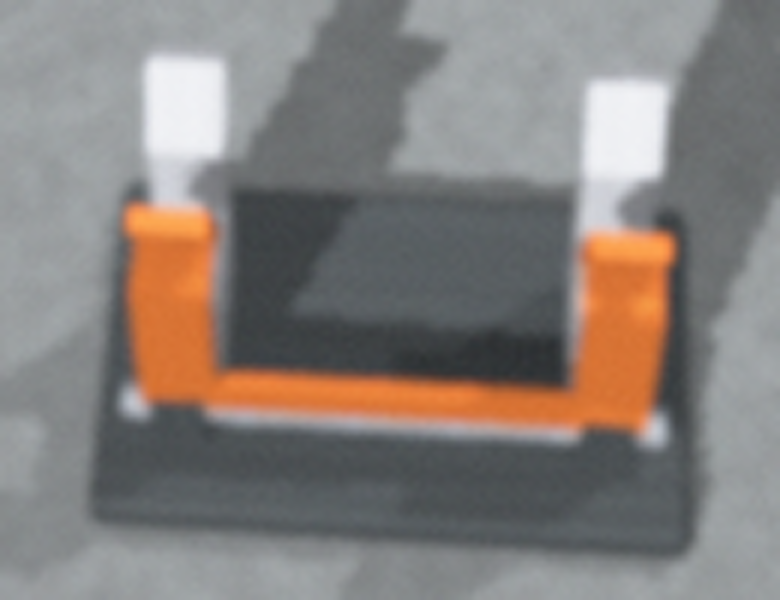

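```bash
cat > h.py <<'E'
import numpy as np,cv2,pickle
def K(s): return np.array([[s["fx"],0,s["cx"]],[0,s["fy"],s["cy"]],[0,0,1.]])
def P(s): return K(s)@np.array(s["extrinsics"])[:3]
def cam(s):
    E=np.array(s["extrinsics"]); return -E[:3,:3].T@E[:3,3]
def tri(ss,pp):
    A=[]
    for s,p in zip(ss,pp):
        M=P(s); A+= [p[0]*M[2]-M[0],p[1]*M[2]-M[1]]
    X=np.linalg.svd(np.array([a/np.linalg.norm(a[:3]) for a in A]))[2][-1]; return X[:3]/X[3]
def proj(s,X):
    q=P(s)@np.append(X,1); return q[:2]/q[2]
def atz(s,p,z):
    E=np.array(s["extrinsics"]); d=E[:3,:3].T@np.linalg.inv(K(s))@np.array([p[0],p[1],1.]); c=cam(s)
    return c+d*(z-c[2])/d[2]
def load(n): return pickle.load(open(f"pics/{n}.pkl","rb"))
def snap(n,tag):
    from bench import r
    s=r.snapshot(n); cv2.imwrite(f"pics/{n}{tag}.png",s["frame"][:,:,::-1]); pickle.dump(s,open(f"pics/{n}{tag}.pkl","wb")); return s
E
python3 - <<'E'
from h import *
a,b,w=load("scene0"),load("side0"),load("wrist0")
print([cam(s).round(3) for s in (a,b,w)])
A=tri([a,b],[(181.2,336.6),(217.2,141.7)]);B=tri([a,b],[(154.5,250),(313.5,140.8)])
print("silver",A,B,np.linalg.norm(A-B),(A+B)/2, np.degrees(np.arctan2(*(A-B)[[1,0]])))
for s,p,q in((a,(181.2,336.6),(154.5,250)),(b,(217.2,141.7),(313.5,140.8))): 
    print(proj(s,A)-p,proj(s,B)-q, atz(s,p,.045),atz(s,q,.045))
f=lambda u,v:(235+u/6,295+v/6)
for z,pts in((.091,[(143,57),(228,57),(588,80),(668,80)]),(.097,[(125,210),(213,212),(588,235),(675,240)])):
    for p in pts: print(z,atz(b,f(*p),z))
E
```

```text
[array([ 0.945, -0.152,  0.547]), array([0.478, 0.512, 0.656]), array([0.625, 0.069, 0.384])]
silver [ 0.66123444 -0.184521    0.04319923] [ 0.49035869 -0.19754454  0.04391148] 0.17137281120873568 [ 0.57579656 -0.19103277  0.04355535] 4.358451611401704
[0.06681982 0.05676916] [-0.12041428 -0.10910242] [ 0.66212973 -0.18447725  0.045     ] [ 0.49165056 -0.19729117  0.045     ]
[ 0.04788348 -0.04334258] [-0.09494642  0.11290328] [ 0.66076068 -0.18235288  0.045     ] [ 0.49018185 -0.19659788  0.045     ]
0.091 [0.5434218  0.17170146 0.091     ]
0.091 [0.5257414  0.17034538 0.091     ]
0.091 [0.45091286 0.17011129 0.091     ]
0.091 [0.43443769 0.16884547 0.091     ]
0.097 [0.54229208 0.21048872 0.097     ]
0.097 [0.5247876  0.20957456 0.097     ]
0.097 [0.45047829 0.2088705  0.097     ]
0.097 [0.4333902  0.20863529 0.097     ]
```

Silver comes out at (0.576, -0.190, 0.044), yaw about 4.5°, length 171 mm, so height and length both fit the text. The cradle is roughly at (0.489, 0.188), yaw about 1.3°, span 109 mm against 108 expected. Next I move above the silver mic and turn.

```bash
python3 -m inch '[{"tx":-0.02,"ty":-0.04,"az":-8.5},{"tx":-0.04,"ty":-0.08,"tz":-0.02,"az":-17},{"tx":-0.048,"ty":-0.12,"tz":-0.04,"az":-25.5},{"tx":-0.048,"ty":-0.16,"tz":-0.06,"az":-34},{"tx":-0.048,"ty":-0.19,"tz":-0.08,"az":-42.5},{"tx":-0.048,"ty":-0.19,"tz":-0.08,"az":-51},{"tx":-0.048,"ty":-0.19,"tz":-0.08,"az":-59.5},{"tx":-0.048,"ty":-0.19,"tz":-0.08,"az":-68},{"tx":-0.048,"ty":-0.19,"tz":-0.08,"az":-76.5},{"tx":-0.048,"ty":-0.19,"tz":-0.08,"az":-85}]'
python3 -m inch '[{"az":-0.5},{"az":-0.5}]'
python3 - <<'E'
from h import *
for n in ("scene","side","wrist"): snap(n,"1")
from bench import r
st=r.state(); print(st["clock"],st["eef_pos"],np.array(st["tool_rot"]).round(4))
E
```

```text
0.3 [6.24749365e-01 8.05593390e-05 2.41202189e-01] [[-7.e-04  1.e+00 -0.e+00]
 [ 1.e-04 -0.e+00 -1.e+00]
 [-1.e+00 -7.e-04 -1.e-04]]validation failed for argument at $[0]...
validation failed for argument at $[0]...
```

```bash
python3 -m inch '[{"grip":0,"tx":-0.02,"ty":-0.04,"tz":0,"ax":0,"ay":0,"az":-8.5},{"grip":0,"tx":-0.04,"ty":-0.08,"tz":-0.02,"ax":0,"ay":0,"az":-17},{"grip":0,"tx":-0.048,"ty":-0.12,"tz":-0.04,"ax":0,"ay":0,"az":-25.5},{"grip":0,"tx":-0.048,"ty":-0.16,"tz":-0.06,"ax":0,"ay":0,"az":-34},{"grip":0,"tx":-0.048,"ty":-0.19,"tz":-0.08,"ax":0,"ay":0,"az":-42.5},{"grip":0,"tx":-0.048,"ty":-0.19,"tz":-0.08,"ax":0,"ay":0,"az":-51},{"grip":0,"tx":-0.048,"ty":-0.19,"tz":-0.08,"ax":0,"ay":0,"az":-59.5},{"grip":0,"tx":-0.048,"ty":-0.19,"tz":-0.08,"ax":0,"ay":0,"az":-68},{"grip":0,"tx":-0.048,"ty":-0.19,"tz":-0.08,"ax":0,"ay":0,"az":-76.5},{"grip":0,"tx":-0.048,"ty":-0.19,"tz":-0.08,"ax":0,"ay":0,"az":-85}]'
python3 -m inch '[{"grip":0,"tx":0,"ty":0,"tz":0,"ax":0,"ay":0,"az":-0.5},{"grip":0,"tx":0,"ty":0,"tz":0,"ax":0,"ay":0,"az":-0.5}]'
python3 - <<'E'
from h import *
for n in ("scene","side","wrist"): snap(n,"1")
from bench import r
st=r.state(); print(st["clock"],st["eef_pos"],np.array(st["tool_rot"]).round(4))
E
```

```text
clock: 1.3
eef_pos: [0.577, -0.1901, 0.1614]
tool_rot: [[-0.0, 0.081, -0.997], [0.0, -0.997, -0.081], [-1.0, -0.0, 0.0]]
force: [0.8, -0.7, 0.1]
grip_width: 0.0868
clock: 1.5
eef_pos: [0.577, -0.19, 0.1615]
tool_rot: [[-0.0, 0.081, -0.997], [-0.0, -0.997, -0.081], [-1.0, 0.0, 0.0]]
force: [-0.1, -0.0, 0.2]
grip_width: 0.0875
1.65 [ 0.57696129 -0.18993035  0.16153545] [[-1.000e-04  8.020e-02 -9.968e-01]
 [ 0.000e+00 -9.968e-01 -8.020e-02]
 [-1.000e+00 -0.000e+00  1.000e-04]]
```

View pics/wrist1.png

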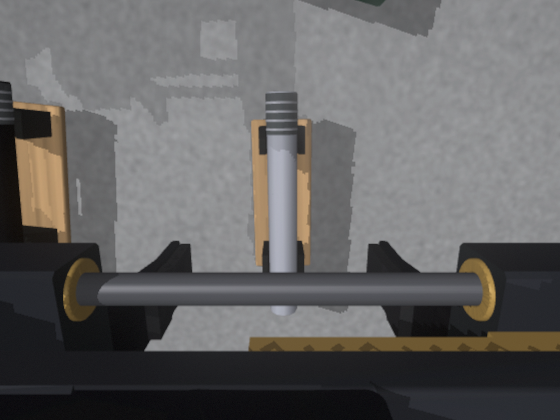

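View pics/scene1.png

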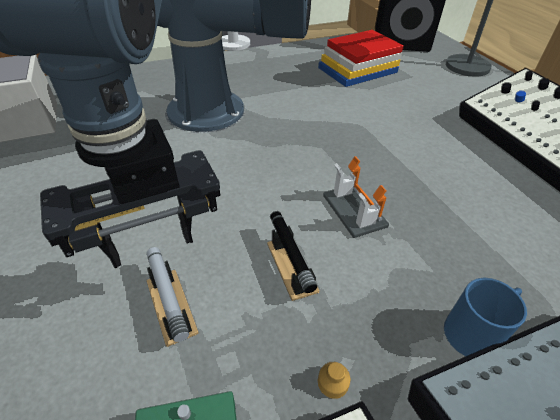

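View pics/side1.png

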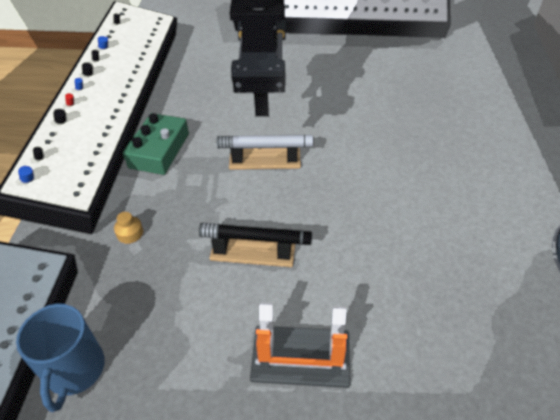

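```bash
python3 - <<'E'
from h import *
a=cv2.imread("pics/scene1.png")
cv2.imwrite("pics/ze.png",cv2.resize(a[145:240,315:400],None,fx=8,fy=6.2,interpolation=cv2.INTER_CUBIC))
s=load("wrist1"); print(cam(s))
# rod edges per row in wrist
g=s["frame"].astype(int)
for row in (150,180,210,235,260,310):
    print(row,"".join(f"{v:4d}" for v in (g[row,255:312:2].sum(1)//3)))
for row,lc,rc in ((125,266,297.5),(235,269,296)):
    print(atz(s,((lc+rc)/2,row),.045))
print("end",atz(s,(281.5,93),.045))
E
```

```text
[ 0.64720063 -0.18523486  0.30516761]
150  143 144  83  51  49  45 111 155 166 176 174 166 161 179 172 154 140 123 106  95  84  53  43  47  48  97 110 102  95
180  140 144 141 138 137 137 129 150 165 175 179 180 181 178 172 162 151 141 127 113  98 129 146 151 155 154 154 107 102
210  142 141 141 138 137 138 135 143 164 173 178 180 180 177 172 161 151 139 127 113 100 128 145 148 154 154 156 107 104
235  134 138 140 139 140 136 127 134 163 171 178 179 179 176 172 162 150 138 125 112  97 125 144 145 151 154 155 122 101
260  136 137 137 124  48  49  46 106 159 169 176 179 177 175 171 161 149 138 123 110  96  50  39  39  39 111 111 103 101
310  143 144 145 146 148 146 145 141 148 166 173 177 175 172 170 160 147 134 122 108 111 144 144 143 145 146 145 145 146
[ 0.64062288 -0.18792005  0.045     ]
[ 0.55750676 -0.19544612  0.045     ]
end [ 0.66241256 -0.18592457  0.045     ]
```

View pics/ze.png

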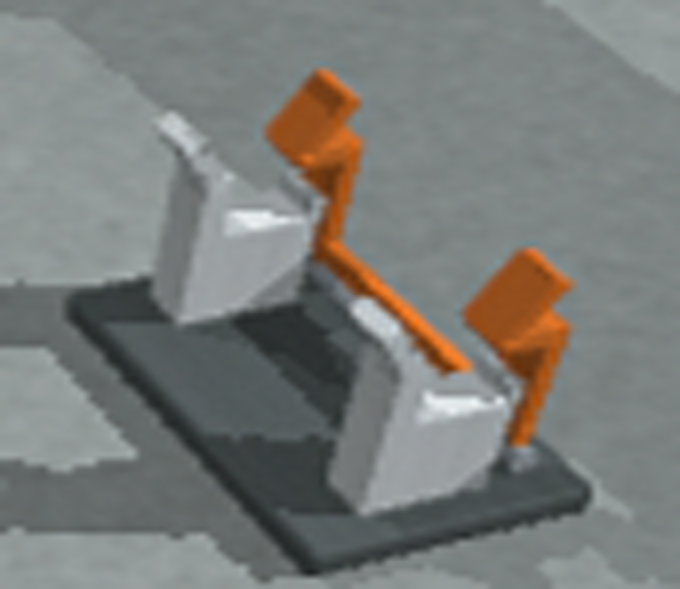

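```bash
python3 - <<'E'
from h import *
a,b=load("scene1"),load("side0")
fa=lambda u,v:(315+u/8-.4,145+v/6.2-.4); fb=lambda u,v:(235+u/6-.4,295+v/6-.4)
prs={"lead +x in":((528,250),(213,210)),"lead +x out":((570,287),(125,208)),
"lead -x in":((358,103),(588,233)),"lead -x out":((320,70),(675,237)),
"cheek +x in":((355,300),(228,57)),"cheek -x out":((165,115),(668,80)),"cheek +x out":((400,345),(143,57)),"cheek -x in":((208,155),(588,80))}
for k,(p,q) in prs.items():
    X=tri([a,b],[fa(*p),fb(*q)]); print(k,X.round(4),(proj(a,X)-fa(*p)).round(1),(proj(b,X)-fb(*q)).round(1))
E
```

```text
lead +x in [0.5263 0.2094 0.0969] [-0.6 -0.4] [-0.8  0.6]
lead +x out [0.5436 0.2099 0.0966] [-0.5 -0.3] [-0.6  0.4]
lead -x in [0.4516 0.2084 0.0967] [-0.3 -0.2] [-0.5  0.4]
lead -x out [0.4342 0.2079 0.0971] [-0.2 -0.1] [-0.3  0.2]
cheek +x in [0.5261 0.1681 0.0887] [0.2 0.2] [ 0.3 -0.2]
cheek -x out [0.4344 0.1669 0.0895] [0.2 0.2] [ 0.3 -0.3]
cheek +x out [0.5444 0.1689 0.0872] [-0. -0.] [-0.  0.]
cheek -x in [0.452  0.1683 0.0876] [-0.4 -0.3] [-0.6  0.5]
```

```bash
python3 -m inch '[{"grip":0,"tx":0,"ty":-0.002,"tz":-0.04,"ax":0,"ay":0,"az":0.2},{"grip":0,"tx":0,"ty":-0.002,"tz":-0.075,"ax":0,"ay":0,"az":0.2},{"grip":0,"tx":0,"ty":-0.002,"tz":-0.1,"ax":0,"ay":0,"az":0.2},{"grip":0,"tx":0,"ty":-0.002,"tz":-0.113,"ax":0,"ay":0,"az":0.2},{"grip":0,"tx":0,"ty":-0.002,"tz":-0.113,"ax":0,"ay":0,"az":0.2}]'
```

```text
clock: 2.15
eef_pos: [0.5759, -0.1914, 0.0468]
tool_rot: [[-0.003, 0.083, -0.997], [0.002, -0.997, -0.083], [-1.0, -0.002, 0.003]]
force: [0.4, -0.0, 0.4]
grip_width: 0.0871
```

```bash
python3 -m inch '[{"grip":255,"tx":0,"ty":0,"tz":0,"ax":0,"ay":0,"az":0},{"grip":255,"tx":0,"ty":0,"tz":0,"ax":0,"ay":0,"az":0},{"grip":255,"tx":0,"ty":0,"tz":0,"ax":0,"ay":0,"az":0},{"grip":255,"tx":0,"ty":0,"tz":0,"ax":0,"ay":0,"az":0},{"grip":255,"tx":0,"ty":0,"tz":0,"ax":0,"ay":0,"az":0},{"grip":255,"tx":0,"ty":0,"tz":0,"ax":0,"ay":0,"az":0},{"grip":255,"tx":0,"ty":0,"tz":0,"ax":0,"ay":0,"az":0},{"grip":255,"tx":0,"ty":0,"tz":0,"ax":0,"ay":0,"az":0}]'
python3 - <<'E'
from h import *
a=load("scene1")
fa=lambda u,v:(315+u/8-.4,145+v/6.2-.4)
for n,z,p in (("nose",.074,(465,312)),("nose",.074,(510,350)),("nose-",.074,(265,130)),("nose-",.074,(303,162)),
 ("cheek inner?",.075,(400,345)),("cheek flare",.079,(208,180)),("groove bottom L",.049,(425,405)),("groove R",.049,(505,400))): print(n,atz(a,fa(*p),z).round(4))
E
```

```text
clock: 2.95
eef_pos: [0.5769, -0.192, 0.0485]
tool_rot: [[-0.0, 0.082, -0.997], [0.0, -0.997, -0.082], [-1.0, -0.0, 0.0]]
force: [0.3, -0.3, -0.1]
grip_width: 0.0308
nose [0.5257 0.1995 0.074 ]
nose [0.5436 0.2005 0.074 ]
nose- [0.4322 0.1976 0.074 ]
nose- [0.45   0.1986 0.074 ]
cheek inner? [0.5339 0.1773 0.075 ]
cheek flare [0.4552 0.1689 0.079 ]
groove bottom L [0.5364 0.1876 0.049 ]
groove R [0.5411 0.2064 0.049 ]
```

```bash
python3 -m inch '[{"grip":255,"tx":0,"ty":0,"tz":0,"ax":0,"ay":0,"az":0},{"grip":255,"tx":0,"ty":0,"tz":0,"ax":0,"ay":0,"az":0},{"grip":255,"tx":0,"ty":0,"tz":0,"ax":0,"ay":0,"az":0},{"grip":255,"tx":0,"ty":0,"tz":0,"ax":0,"ay":0,"az":0}]'
```

```text
clock: 3.35
eef_pos: [0.577, -0.192, 0.0485]
tool_rot: [[-0.0, 0.082, -0.997], [-0.0, -0.997, -0.082], [-1.0, 0.0, 0.0]]
force: [-0.7, -1.1, -0.3]
grip_width: 0.0211
```

```bash
python3 -m inch '[{"grip":255,"tx":0,"ty":0,"tz":0.02,"ax":0,"ay":0,"az":0},{"grip":255,"tx":0,"ty":0,"tz":0.05,"ax":0,"ay":0,"az":0},{"grip":255,"tx":0,"ty":0,"tz":0.09,"ax":0,"ay":0,"az":0},{"grip":255,"tx":0,"ty":0,"tz":0.13,"ax":0,"ay":0,"az":0},{"grip":255,"tx":0,"ty":0,"tz":0.15,"ax":0,"ay":0,"az":0},{"grip":255,"tx":-0.015,"ty":0.03,"tz":0.15,"ax":0,"ay":0,"az":-0.5},{"grip":255,"tx":-0.03,"ty":0.07,"tz":0.15,"ax":0,"ay":0,"az":-1},{"grip":255,"tx":-0.045,"ty":0.11,"tz":0.15,"ax":0,"ay":0,"az":-1.5},{"grip":255,"tx":-0.06,"ty":0.15,"tz":0.15,"ax":0,"ay":0,"az":-2},{"grip":255,"tx":-0.075,"ty":0.19,"tz":0.15,"ax":0,"ay":0,"az":-2.5}]'
python3 -m inch '[{"grip":255,"tx":-0.015,"ty":0.03,"tz":0,"ax":0,"ay":0,"az":-0.4},{"grip":255,"tx":-0.03,"ty":0.06,"tz":0,"ax":0,"ay":0,"az":-0.8},{"grip":255,"tx":-0.04,"ty":0.08,"tz":0,"ax":0,"ay":0,"az":-1.2},{"grip":255,"tx":-0.042,"ty":0.09,"tz":0,"ax":0,"ay":0,"az":-1.2},{"grip":255,"tx":-0.042,"ty":0.09,"tz":0,"ax":0,"ay":0,"az":-1.2},{"grip":255,"tx":-0.042,"ty":0.09,"tz":0,"ax":0,"ay":0,"az":-1.2}]'
python3 - <<'E'
from h import *
for n in ("scene","side","wrist"): snap(n,"2")
E
```

```text
clock: 4.35
eef_pos: [0.5008, -0.0005, 0.1984]
tool_rot: [[-0.001, 0.037, -0.999], [0.0, -0.999, -0.037], [-1.0, -0.0, 0.0]]
force: [0.3, 0.5, -1.4]
grip_width: 0.0211
clock: 4.95
eef_pos: [0.461, 0.0875, 0.1987]
tool_rot: [[0.001, 0.018, -1.0], [-0.0, -1.0, -0.018], [-1.0, 0.001, -0.001]]
force: [0.5, -0.1, -1.8]
grip_width: 0.0213
```

View pics/wrist2.png

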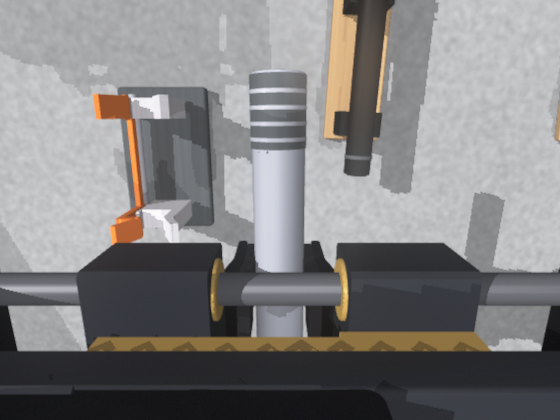

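View pics/scene2.png

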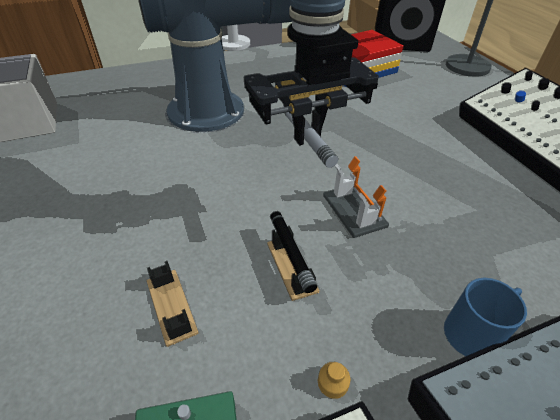

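View pics/side2.png

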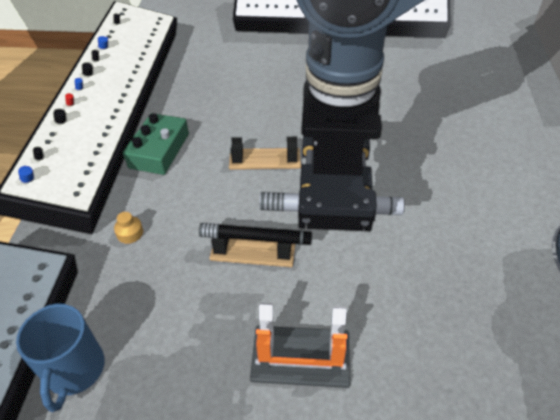

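```bash
python3 - <<'E'
import cv2
a=cv2.imread("pics/wrist2.png")
cv2.imwrite("pics/zf.png",cv2.resize(a[80:250,85:220],None,fx=5,fy=3.5,interpolation=cv2.INTER_CUBIC))
a=cv2.imread("pics/scene2.png"); b=cv2.imread("pics/side2.png")
c=cv2.resize(a[115:175,285:350],None,fx=6,fy=6,interpolation=cv2.INTER_CUBIC)
d=cv2.resize(b[180:225,255:320],None,fx=6,fy=8,interpolation=cv2.INTER_CUBIC)
cv2.imwrite("pics/zg.png",cv2.hconcat([c,d]))
e=cv2.resize(b[180:225,355:415],None,fx=6,fy=6); cv2.imwrite("pics/zh.png",e)
E
```

```text
(no output)
```

View pics/zf.png

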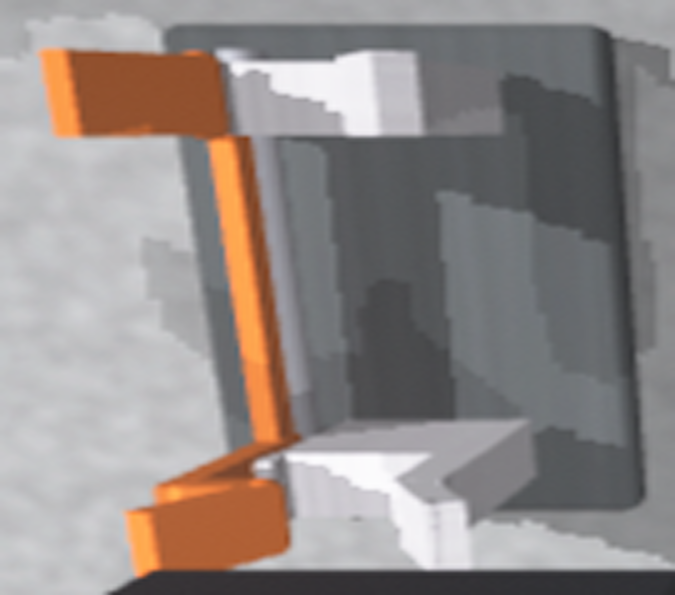

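View pics/zg.png

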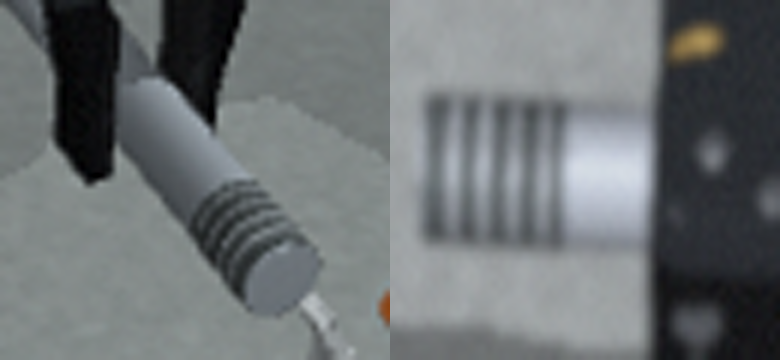

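View pics/zh.png

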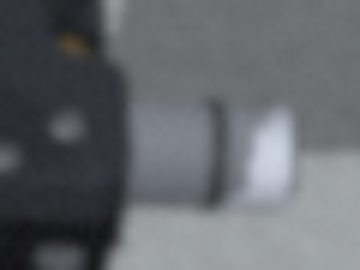

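```bash
python3 - <<'E'
from h import *
w,a,b=load("wrist2"),load("scene2"),load("side2")
fw=lambda u,v:(85+u/5-.4,80+v/3.5-.4)
print("cam",cam(w))
for n,z,p in (("nose+",.074,(222,55)),("nose+",.074,(230,130)),("nose-",.074,(284,483)),("nose-",.074,(288,545)),("leadtop+",.097,(42,50)),("leadtop+",.097,(57,135)),("leadtop-",.097,(128,512)),
 ("flare edge A",.091,(350,95)),("flare edge B",.091,(372,95)),("cheek outer",.091,(417,95)),("cheek out-",.091,(470,500))): print(n,atz(w,fw(*p),z).round(4))
A=tri([a,b],[(332.0,160),(260.6,201)]);print("grille end",A,proj(a,A)-(332,160))
print("wrist rod end", atz(w,(277.5,73),A[2]+.011), atz(w,(277.8,147),A[2]))
for zz in (.185,.195,.205): print("far end",atz(b,(403.4,205.5),zz))
# nose via scene+wrist
fa=lambda u,v:(315+u/8-.4,145+v/6.2-.4); s1=load("scene1")
for p,q in (((465,312),(222,55+80)),((510,350),(222,52)),((265,130),(288,545)),((303,162),(286,483))):
    X=tri([s1,w],[fa(*p),fw(*q)]);print(X.round(4),(proj(s1,X)-fa(*p)).round(1),(proj(w,X)-fw(*q)).round(1))
E
```

```text
cam [0.5312937  0.0873333  0.34226613]
nose+ [0.5437 0.1961 0.074 ]
nose+ [0.5286 0.1963 0.074 ]
nose- [0.4513 0.1948 0.074 ]
nose- [0.4365 0.1954 0.074 ]
leadtop+ [0.5431 0.2106 0.097 ]
leadtop+ [0.5275 0.2104 0.097 ]
leadtop- [0.4515 0.2089 0.097 ]
flare edge A [0.5357 0.1724 0.091 ]
flare edge B [0.5358 0.1694 0.091 ]
cheek outer [0.5359 0.1632 0.091 ]
cheek out- [0.4531 0.1606 0.091 ]
grille end [0.54492917 0.09164273 0.19603639] [0.39782267 0.31742624]
wrist rod end [0.54611974 0.08798357 0.20703639] [0.51883662 0.08746224 0.19603639]
far end [0.3732386  0.07713496 0.185     ]
far end [0.37545535 0.08636669 0.195     ]
far end [0.37767211 0.09559841 0.205     ]
[0.5278 0.1971 0.0764] [-0.3  0.1] [-0.7 -0.2]
[0.5447 0.1974 0.0753] [-1.   0.3] [-2.7 -0.7]
[0.4386 0.1931 0.08  ] [-0.1  0. ] [-0.1 -0. ]
[0.4527 0.1949 0.0768] [-0.8  0.1] [-2.  -0.7]
```

Two views put the nose edges at y ≈ 0.1955, so the seat is at about (0.489, 0.1915), yaw 1.0°. The rod in the hand is centred on the TCP, level, and about 3 mm below it. Next I move over the seat.

```bash
python3 -m inch '[{"grip":255,"tx":0.01,"ty":0.03,"tz":0,"ax":0,"ay":0,"az":0},{"grip":255,"tx":0.02,"ty":0.07,"tz":0,"ax":0,"ay":0,"az":0},{"grip":255,"tx":0.0285,"ty":0.1,"tz":0,"ax":0,"ay":0,"az":0},{"grip":255,"tx":0.0285,"ty":0.104,"tz":0,"ax":0,"ay":0,"az":0},{"grip":255,"tx":0.0285,"ty":0.104,"tz":-0.03,"ax":0,"ay":0,"az":0},{"grip":255,"tx":0.0285,"ty":0.104,"tz":-0.06,"ax":0,"ay":0,"az":0},{"grip":255,"tx":0.0285,"ty":0.104,"tz":-0.08,"ax":0,"ay":0,"az":0},{"grip":255,"tx":0.0285,"ty":0.104,"tz":-0.08,"ax":0,"ay":0,"az":0},{"grip":255,"tx":0.0285,"ty":0.104,"tz":-0.08,"ax":0,"ay":0,"az":0}]'
python3 - <<'E'
from h import *
for n in ("scene","side","wrist"): snap(n,"3")
a=cv2.imread("pics/scene3.png"); b=cv2.imread("pics/side3.png")
cv2.imwrite("pics/zi.png",cv2.hconcat([cv2.resize(a[130:250,300:410],(400,436)),cv2.resize(b[240:400,220:380],(400,436))]))
E
```

```text
clock: 6.0
eef_pos: [0.4887, 0.1912, 0.1185]
tool_rot: [[-0.001, 0.016, -1.0], [-0.0, -1.0, -0.016], [-1.0, 0.0, 0.001]]
force: [-0.2, 1.0, -1.0]
grip_width: 0.0211
```

View pics/zi.png

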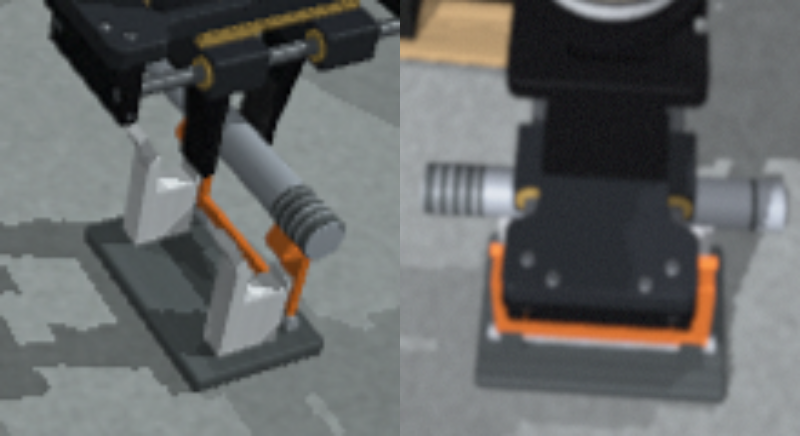

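View pics/wrist3.png

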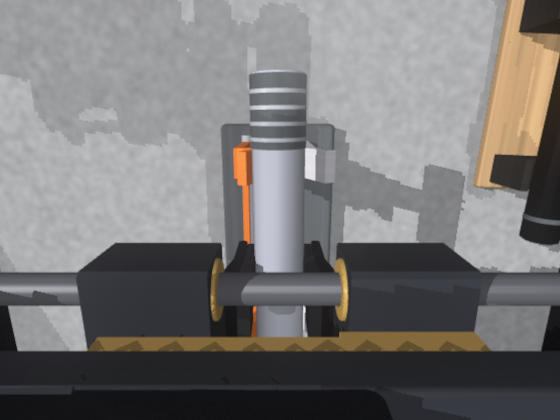

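The wrist view shows the rod (cols 250–305) between the orange lead-in (about 243) and the cheek (about 318). I'm pressing down gently now.

```bash
python3 -m inch '[{"grip":255,"tx":0.0005,"ty":0,"tz":-0.006,"ax":0,"ay":0,"az":0},{"grip":255,"tx":0.0005,"ty":0,"tz":-0.012,"ax":0,"ay":0,"az":0},{"grip":255,"tx":0.0005,"ty":0,"tz":-0.018,"ax":0,"ay":0,"az":0},{"grip":255,"tx":0.0005,"ty":0,"tz":-0.023,"ax":0,"ay":0,"az":0},{"grip":255,"tx":0.0005,"ty":0,"tz":-0.028,"ax":0,"ay":0,"az":0},{"grip":255,"tx":0.0005,"ty":0,"tz":-0.032,"ax":0,"ay":0,"az":0}]'
```

```text
clock: 6.75
eef_pos: [0.4895, 0.1912, 0.0869]
tool_rot: [[0.001, 0.019, -1.0], [-0.001, -1.0, -0.019], [-1.0, 0.001, -0.001]]
force: [-0.9, -5.6, 11.1]
grip_width: 0.0213
```

```bash
python3 -m inch '[{"grip":255,"tx":0,"ty":0,"tz":-0.004,"ax":0,"ay":0,"az":0},{"grip":255,"tx":0,"ty":0,"tz":-0.008,"ax":0,"ay":0,"az":0},{"grip":255,"tx":0,"ty":0,"tz":-0.012,"ax":0,"ay":0,"az":0},{"grip":255,"tx":0,"ty":0,"tz":-0.016,"ax":0,"ay":0,"az":0},{"grip":255,"tx":0,"ty":0,"tz":-0.02,"ax":0,"ay":0,"az":0}]'
python3 -m inch '[{"grip":255,"tx":0,"ty":0,"tz":-0.002,"ax":0,"ay":0,"az":0},{"grip":255,"tx":0,"ty":0,"tz":-0.003,"ax":0,"ay":0,"az":0},{"grip":255,"tx":0,"ty":0,"tz":-0.003,"ax":0,"ay":0,"az":0}]'
python3 - <<'E'
from h import *
for n in ("scene","side"): snap(n,"4")
a=cv2.imread("pics/scene4.png"); b=cv2.imread("pics/side4.png")
cv2.imwrite("pics/zj.png",cv2.hconcat([cv2.resize(a[130:250,300:410],(400,436)),cv2.resize(b[240:400,220:380],(400,436))]))
E
```

```text
clock: 7.25
eef_pos: [0.4884, 0.192, 0.0657]
tool_rot: [[-0.002, 0.017, -1.0], [-0.0, -1.0, -0.017], [-1.0, -0.0, 0.002]]
force: [-0.6, -1.6, -1.0]
grip_width: 0.0212
clock: 7.55
eef_pos: [0.4885, 0.1925, 0.0635]
tool_rot: [[-0.001, 0.018, -1.0], [0.0, -1.0, -0.018], [-1.0, -0.0, 0.001]]
force: [-0.7, -0.8, -1.5]
grip_width: 0.0208
```

View pics/zj.png

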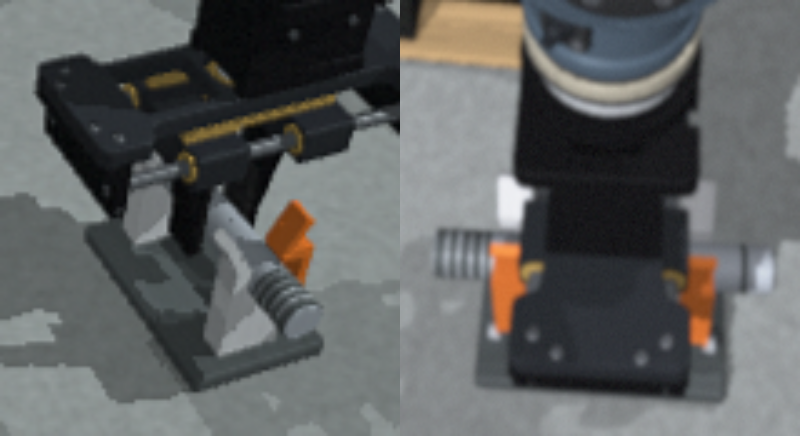

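The jaw has snapped shut, but there's no upward reaction yet. I'll ease down until the seat pushes back.

```bash
python3 -m inch '[{"grip":255,"tx":0,"ty":0,"tz":-0.001,"ax":0,"ay":0,"az":0},{"grip":255,"tx":0,"ty":0,"tz":-0.001,"ax":0,"ay":0,"az":0}]'
python3 -m inch '[{"grip":255,"tx":0,"ty":0,"tz":-0.001,"ax":0,"ay":0,"az":0},{"grip":255,"tx":0,"ty":0,"tz":-0.001,"ax":0,"ay":0,"az":0}]'
```

```text
clock: 7.85
eef_pos: [0.4891, 0.1924, 0.0633]
tool_rot: [[0.001, 0.018, -1.0], [0.0, -1.0, -0.018], [-1.0, -0.0, -0.001]]
force: [-2.0, 0.6, 4.6]
grip_width: 0.0212
clock: 8.05
eef_pos: [0.4892, 0.1924, 0.0632]
tool_rot: [[0.001, 0.018, -1.0], [0.001, -1.0, -0.018], [-1.0, -0.0, -0.001]]
force: [-2.9, -0.1, 12.4]
grip_width: 0.0213
```

```bash
python3 -m inch '[{"grip":110,"tx":0,"ty":0,"tz":0.001,"ax":0,"ay":0,"az":0},{"grip":110,"tx":0,"ty":0,"tz":0.001,"ax":0,"ay":0,"az":0},{"grip":110,"tx":0,"ty":0,"tz":0.001,"ax":0,"ay":0,"az":0},{"grip":110,"tx":0,"ty":0,"tz":0.001,"ax":0,"ay":0,"az":0},{"grip":110,"tx":0,"ty":0,"tz":0.001,"ax":0,"ay":0,"az":0},{"grip":110,"tx":0,"ty":0,"tz":0.001,"ax":0,"ay":0,"az":0}]'
```

```text
clock: 8.65
eef_pos: [0.4889, 0.192, 0.0623]
tool_rot: [[-0.0, 0.017, -1.0], [-0.0, -1.0, -0.017], [-1.0, 0.0, 0.0]]
force: [-0.4, 0.2, 0.0]
grip_width: 0.0488
```

Both fingers are clear at 49 mm open with no force, so I retract straight up.

```bash
python3 -m inch '[{"grip":110,"tx":0,"ty":0,"tz":0.01,"ax":0,"ay":0,"az":0},{"grip":110,"tx":0,"ty":0,"tz":0.03,"ax":0,"ay":0,"az":0},{"grip":110,"tx":0,"ty":0,"tz":0.06,"ax":0,"ay":0,"az":0},{"grip":110,"tx":0,"ty":0,"tz":0.1,"ax":0,"ay":0,"az":0},{"grip":110,"tx":0,"ty":0,"tz":0.14,"ax":0,"ay":0,"az":0},{"grip":110,"tx":0,"ty":-0.04,"tz":0.16,"ax":0,"ay":0,"az":0},{"grip":110,"tx":0,"ty":-0.08,"tz":0.16,"ax":0,"ay":0,"az":0},{"grip":110,"tx":0,"ty":-0.12,"tz":0.16,"ax":0,"ay":0,"az":0},{"grip":110,"tx":0,"ty":-0.14,"tz":0.16,"ax":0,"ay":0,"az":0},{"grip":110,"tx":0,"ty":-0.14,"tz":0.16,"ax":0,"ay":0,"az":0}]'
python3 - <<'E'
from h import *
for n in ("scene","side"): snap(n,"5")
a=cv2.imread("pics/scene5.png"); b=cv2.imread("pics/side5.png")
cv2.imwrite("pics/zk.png",cv2.hconcat([cv2.resize(a[140:240,310:410],(400,400),interpolation=2),cv2.resize(b[280:400,230:350],(400,400),interpolation=2)]))
E
```

```text
clock: 9.65
eef_pos: [0.4892, 0.0497, 0.2234]
tool_rot: [[0.001, 0.013, -1.0], [-0.001, -1.0, -0.013], [-1.0, 0.001, -0.001]]
force: [0.6, 0.1, 0.2]
grip_width: 0.0493
```

View pics/zk.png

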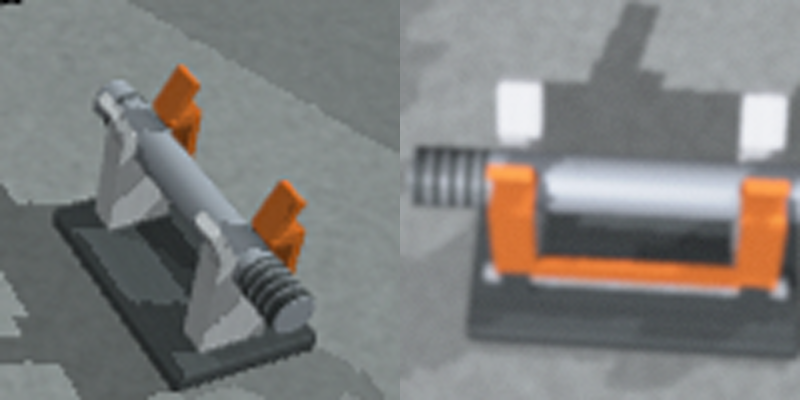

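View pics/scene5.png

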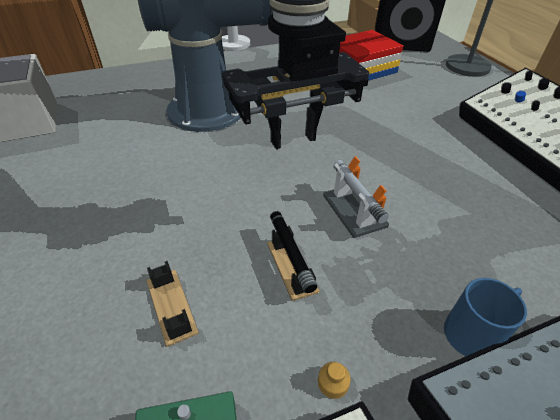

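View pics/side5.png

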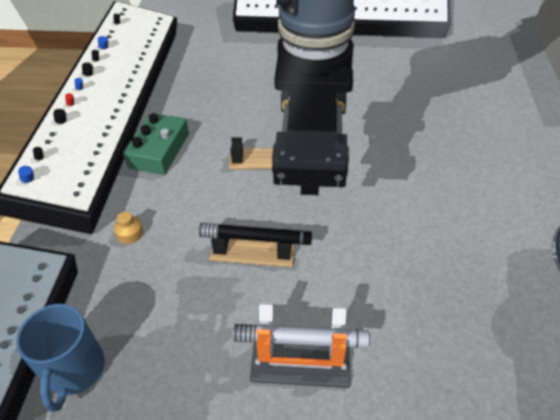

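```bash
python3 - <<'E'
from h import *
a,b=load("scene5"),load("side5")
A=tri([a,b],[(382.6,216.6),(234.3,332.8)]);print(A,proj(a,A)-(382.6,216.6),A[0]-.085, atz(b,(369.5,339),.06))
o=lambda n,y0,y1,x0,x1:[(lambda m:(m.sum(),np.argwhere(m).mean(0).round(2)))((lambda g:(g[...,0]>180)&(g[...,2]<90))(load(n)["frame"][y0:y1,x0:x1].astype(int)))]
print(o("side0",310,380,240,360),o("side5",310,380,240,360))
d=np.abs(load("side5")["frame"][215:270,190:320].astype(int)-load("side1")["frame"][215:270,190:320]);print("black diff",d.mean(),d.max())
E
```

```text
[0.57203534 0.19628314 0.06131947] [0.7382427  0.42122136] 0.48703533837118235 [0.40302348 0.19197589 0.06      ]
[(np.int64(1067), array([41.4, 60.9]))] [(np.int64(1050), array([41.5, 61. ]))]
black diff 2.8366899766899767 27
```

The rod centre is at about (0.487, 0.193, 0.061), the jaw is back at its closed silhouette, and the black mic hasn't moved. I'm handing it in.

```bash
python3 -c "
from bench import r
print(r.sign_off())"
```

```text
the job is handed in; nothing more can be done
None
```

I took the silver microphone from its rest, pressed it down past the sprung jaw into the cradle, and handed the job in at about 9.8 s. The sign-off gave no verdict.

- **Insertion:** the sideways and upward force rose to about 6 N and 11 N as the rod pushed the jaw aside, then dropped as it went home. A further 2 mm of commanded travel moved it only 0.3 mm and met up to 12 N from the seat. I then opened the fingers and backed off with no force reading.
- **Silver microphone:** the last pictures put its centre at about (0.487, 0.193, 0.061), against my estimated seat of (0.489, 0.1915, 0.060). It looks level and lined up with the forks.
- **Jaw:** its outline in the side view matches the closed one from before the job to about 0.1 px.
- **Black microphone:** its image shows no visible change from the start of the job.
- **Disagreements:** views differed by 2–4 mm, within or slightly above the calibration. The cradle's y from the scene view alone was about 4 mm higher than from the wrist view, and I used the wrist view. The final check of the grille end came out at y = 0.196 and the far end at 0.192, with a 0.7 px residual.
- **Refused calls:** my first two move calls were refused because I left out fields in the rows. The arm did not move for those.

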